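Nudge the printer bed plate onto its locating pins

TASK

The printer's bed plate is lying askew on its dock, propped up on the two locating pins. Without picking it up, nudge its edges sideways with the fingertips until both holes drop over the pins and the plate lies flat on the dock, then move clear. Leave everything else on the bench where it is.

Things in the scene. Friction and masses are not known exactly. Their poses are not given: they have to be found in the camera images.
- dock: fixed black block on the table, 96 mm (its x) by 120 mm (its y), 30 mm high, on a foot flange 170 by 210 mm and 4 mm thick centred under it, with two upright steel pins on its flat top (see pin points). Origin at the centre of its underside, x pointing roughly away from the robot, z up.
- plate: loose aluminium bed plate, 130 mm (its x) by 160 mm (its y), 8 mm thick, 0.3 to 0.65 kg, brass-coloured sheet over its far part, two holes near its near edge. Origin: centre of its underside, z up. At the start it lies 12 to 22 mm too near the robot and up to 22 mm to either side, turned up to 0.1 rad. Seated, its origin is 30 mm straight above the dock's, their axes parallel.
- pin_left (a point): foot of the dock's left pin, on the dock's top at dock x -40, y +50 mm. Pins: 8 mm diameter, 9 mm high, the upper 5 mm tapering to a 3.6 mm nose; it shows 1 mm above a seated plate
- pin_right (a point): foot of the dock's right pin, the same, at dock x -40, y -50 mm
- hole_left (a point): centre of the plate's left through hole (11 mm diameter), at its underside, at plate x -40, y +50 mm. At the start the plate is propped on the pin noses, its far side resting on the dock's top, leaning 0.1 rad with its near side up; it slides when its edge is pushed
- hole_right (a point): centre of the plate's right through hole, the same, at plate x -40, y -50 mm. The seated plate overhangs the dock 17 mm at the near and far edges and 20 mm at the sides
- scraper: loose orange-handled spatula scraper, 200 mm long, lying flat behind the dock; bystander
- driver: loose black-handled screwdriver, 180 mm long, lying to the left of the dock; bystander
- glue: loose standing glue stick, diameter 28 mm, 95 mm high, origin under its centre; bystander
- cleaner: loose standing white bottle, diameter 66 mm, 190 mm high, origin under its centre; bystander
- print: loose small printed orange vase, diameter 60 mm, 65 mm high, origin under its centre; bystander
- spacer: loose grey ring lying flat, outer diameter 44 mm, 18 mm high, origin under its centre; bystander
Mind the look-alikes: they are no part of the job. Several things have the shape of the plate; the one meant has the colours described above.

How it is judged:
By the outcome, as a careful person would: the job done as asked, in the order asked, and still so for the second after the job is handed in, with the robot touching nothing.
It also fails if it takes over 61 s, if anything falls off the work surface, if the arm or the gripper's body presses on something with over 40 N, if the wrist force passes 120 N, or if a joint passes its speed limit or range.

ROBOT

A 6-joint arm with a two-finger parallel gripper is mounted at the origin on the work surface. World frame = base frame: x ahead of the robot, y to its left, z up, the work surface at z = 0. Lengths are in m, angles in degrees, forces in N, time in s.
With the tool pointing down it reaches from about 0.325 to 0.9 m from the base axis. Payload 3.5 kg.
Tool frame: the origin (TCP) lies midway between the tips of the shut fingers; the grasp point (between the pads) lies 19 mm behind it; z points along the fingers, y is the direction in which the jaws open and shut (so a half turn about z gives the same grasp; the last joint's range is limited). The gripper opens to 85 mm and grips with 20 to 120 N. Pads are 22 mm wide; open, the fingers measure 114 mm over their backs; the gripper's body (76 mm by 85 mm) begins 54 mm behind the grasp point. The pads swing forward as they close: fully open they stand 13 mm farther back than shut.
Start: joints at [69.19, 15.837, -1.513, 72.651, 0, 84.076], TCP at [0.161, 0.604, 0.231] pointing down, gripper open.
Joint ranges: [-178.77, 178.77], [-48.84, 107.48], [-61.69, 71.31], [-111.58, 123.2], [-90, 87.43], [-180, 180]. Speed limits (degrees/s): [147.25, 147.25, 180, 180, 180, 180].

INTERFACE

Orientations are given as [roll, pitch, yaw] about the fixed x, y, z axes, in that order (R = Rz(yaw) Ry(pitch) Rx(roll)).
In Python, from bench import ctrl, hand, solver, capture, calibration, readout gives the robot as it stands. Calls block until the motion is done:
- ctrl.move_ptp(position, orientation): joint-space move of the TCP to a pose.
- ctrl.movel(position, speed=0.15, orientation=None, stop_force=None): straight line of the TCP; orientation=None keeps the orientation; speed is the mean speed in m/s. With stop_force (N) it stops when the force on the tool has changed by that much, and returns True; else False.
- ctrl.goto_joints(angles): joint-space move.
- hand.grip(opening): finger opening in m; the grip force is fixed at half the most; returns when the fingers have stopped.
- ctrl.wait(seconds).
- solver.ik(position, orientation): joint angles nearest the present ones, or None.
- capture(name): name is "side" or "top" or "wrist"; returns the picture (420x560x3 uint8, red, green, blue); there is no depth.
- calibration(name): a dict with "K" (3x3 intrinsics, pixels), "R" (3x3) and "t" (3): a world point X has camera coordinates R X + t; the wrist camera has in their place "mount" (4x4, takes a point from camera to tool coordinates, whose origin is the TCP and whose axes are the flange's). Camera axes: x right, y down, z forward; pixel columns grow to the right and rows downward; lengths in m; the calibration is good to about 2 mm. A picture is of the moment at which its call begins: read the wrist's pose just before it. calibration takes no time and is no camera call.
A pose or a line that the arm cannot do raises ctrl.Unreachable and nothing moves.
- ctrl.sign_off(): hands the job in, once; it reports no verdict.
Readings, each from a call of its own:
- readout.read_t(): time.
- readout.read_joints(): joint angles.
- readout.read_joint_vel(): joint speeds.
- readout.read_joint_efforts(): joint torques, N m.
- readout.read_position(): TCP position.
- readout.read_orientation(): TCP orientation.
- readout.read_contact_force(): force on the tool from outside, world axes, zero at the start.
- readout.read_ft_torque(): the same for the moment, N m.
- readout.read_grip_width(): finger opening in m.
Only numpy, scipy, OpenCV 4.12 (cv2) and the standard library are available. Lean on these libraries where they do the work, as an engineer would, in place of code of your own. Each camera call takes 0.05 s, during which the arm holds its last target. There are 200 camera calls.

## Working session

There is one attempt and no reset: what is moved stays moved. The work goes in short steps, each a Python script; the robot and the scene stay as the last script left them, time stands still between calls to the robot, and variables do not carry over. Pictures are saved under pics/ and viewed, about 8 in all and at most 12, crops included, and the job is handed in when it is done.

```bash
ls; mkdir -p pics
python3 - <<'E'
from bench import *
import cv2,numpy as np
for n in ["side","top"]:
    im=capture(n); cv2.imwrite(f"pics/{n}0.png",im[:,:,::-1]); c=calibration(n)
    C=-np.array(c["R"]).T@np.array(c["t"]); print(n,np.round(C,3),np.round(c["K"],0).tolist(),np.round(c["R"],2).tolist())
print(readout.read_t(),readout.read_orientation(),np.round(calibration("wrist")["mount"],3).tolist())
a=cv2.imread("pics/side0.png");b=cv2.imread("pics/top0.png")
E
```

```text
pics
side [ 0.023 -0.509  0.74 ] [[439.0, 0.0, 275.0], [0.0, 439.0, 215.0], [0.0, 0.0, 1.0]] [[0.78, -0.62, 0.01], [-0.41, -0.53, -0.74], [0.47, 0.58, -0.67]]
top [0.471 0.072 1.095] [[516.0, 0.0, 288.0], [0.0, 516.0, 207.0], [0.0, 0.0, 1.0]] [[0.03, -1.0, -0.0], [-1.0, -0.03, -0.04], [0.04, 0.0, -1.0]]
0.1 [-1.79880620e+02 -1.35039135e-02  1.65111519e+02] [[0.0, -0.962, -0.274, 0.071], [1.0, -0.0, 0.001, -0.0], [-0.001, -0.274, 0.962, -0.143], [0.0, 0.0, 0.0, 1.0]]
```

View pics/side0.png

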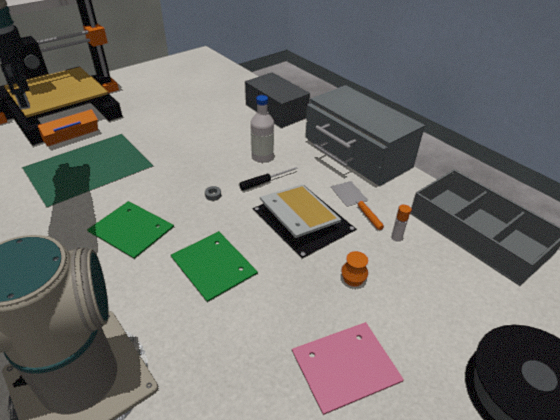

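View pics/top0.png

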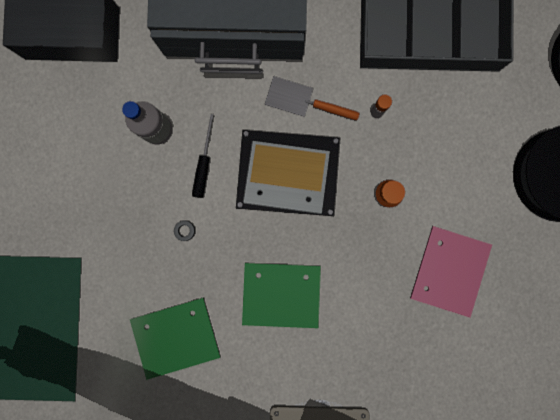

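The top view shows the dock flange with corners at about (243,130), (340,137), (333,215) and (237,208). The brass-covered plate is on it, with holes near (260,193) and (308,199). Next I'll take an enlarged crop and a wrist view from above the dock.

```bash
cat > h.py <<'E'
from bench import *
import cv2,numpy as np
from scipy.spatial.transform import Rotation as Rn
def cam(n):
    c=calibration(n);K=np.array(c["K"])
    if n=="wrist":
        M=np.array(c["mount"]);T=np.eye(4);T[:3,:3]=Rn.from_euler('xyz',readout.read_orientation(),degrees=True).as_matrix();T[:3,3]=readout.read_position()
        W=T@M;return K,W[:3,:3].T,-W[:3,:3].T@W[:3,3]
    return K,np.array(c["R"]),np.array(c["t"])
def ray(c,px,z):
    K,R,t=c;C=-R.T@t;d=R.T@np.linalg.inv(K)@np.r_[px,1.];return C+d*(z-C[2])/d[2]
def proj(c,X):
    K,R,t=c;p=K@(R@np.asarray(X,float)+t);return p[:2]/p[2]
def snap(n,name,box=None,s=1):
    c=cam(n);im=capture(n)[:,:,::-1]
    np.savez(f"pics/{name}.npz",K=c[0],R=c[1],t=c[2],im=im)
    if box: im=im[box[1]:box[3],box[0]:box[2]]
    cv2.imwrite(f"pics/{name}.png",cv2.resize(im,None,fx=s,fy=s,interpolation=cv2.INTER_CUBIC));return c
def load(name):
    d=np.load(f"pics/{name}.npz");return d["K"],d["R"],d["t"]
E
python3 - <<'E'
from h import *
c=snap("top","topc",(225,120,355,220),6)
P=[ray(c,p,.004) for p in [(243,130),(340,137),(333,215),(237,208)]]
print(np.round(P,3)); m=np.mean(P,0); print(m)
ctrl.move_ptp([m[0]-.02,m[1],.22],[180,0,180-4]); print(readout.read_joints(),readout.read_t())
snap("wrist","w1",None,1.42)
E
```

```text
[[ 0.679  0.174  0.004]
 [ 0.669 -0.033  0.004]
 [ 0.503 -0.021  0.004]
 [ 0.513  0.182  0.004]]
[0.59109912 0.07552306 0.004     ]
[ 1.17651828e+00  1.12504528e+01 -8.73379896e+00  7.00131344e+01
  1.55410711e-02  5.10885940e+00] 2.5333
```

View pics/topc.png

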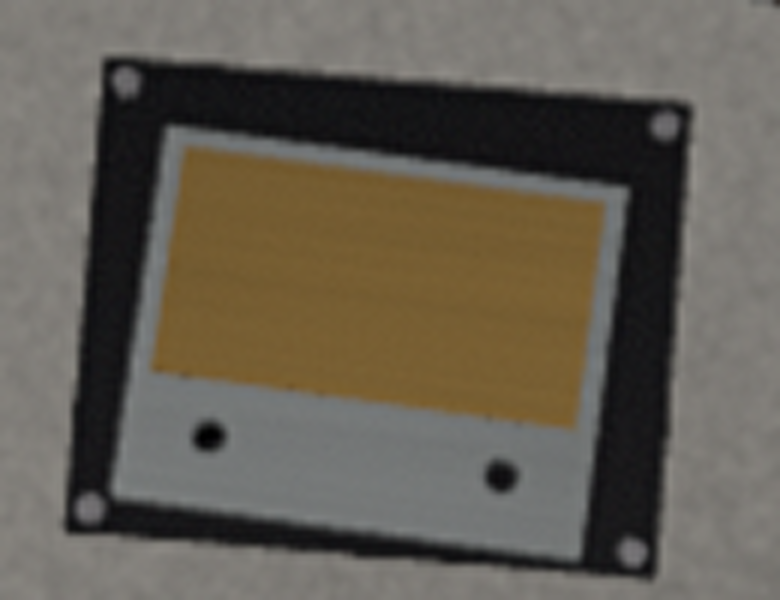

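View pics/w1.png

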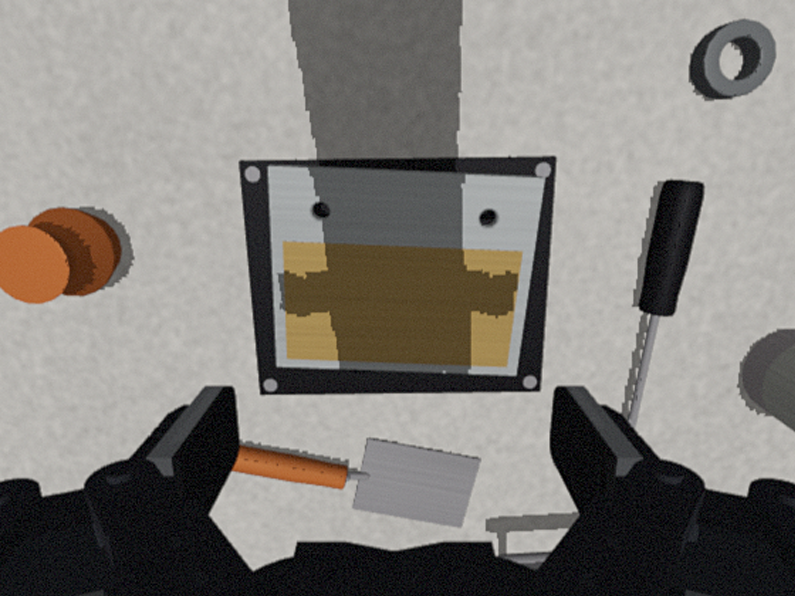

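The crop gives the flange corners at about (105,58), (691,104), (655,577) and (66,531), with the plate holes at (209,436) and (501,476). The wrist view shows the same plate with holes at (320,210) and (488,217). I'll fit both poses from these.

```bash
cat > fit.py <<'E'
from h import *
from scipy.optimize import least_squares
# order: far-left, far-right, near-right, near-left  (y left)
sg=np.array([[1,1],[1,-1],[-1,-1],[-1,1]])
FL=np.c_[sg*[.085,.105],np.full(4,.004)]
PL=np.r_[np.c_[sg*[.065,.08],np.full(4,.008)],[[-.04,.05,.008],[-.04,-.05,.008]]]
def dockfit(obs):  # list of (cam, px)
    f=lambda q:np.concatenate([(np.array([proj(c,Rn.from_euler('z',q[2]).apply(X)+[q[0],q[1],0]) for X in FL])-p).ravel() for c,p in obs])
    s=least_squares(f,[.59,.075,-.05]);return s.x,np.sqrt(np.mean(s.fun**2))
def platefit(obs,d):  # pose in world; z, pitch soft prior
    f=lambda q:np.concatenate([(np.array([proj(c,Rn.from_euler('ZY',[q[2],q[4]]).apply(X)+[q[0],q[1],q[3]]) for X in PL])-p).ravel() for c,p in obs]+[[(q[4]-.1)/.02,(q[3]-.036)/.002]])
    s=least_squares(f,[d[0],d[1],d[2],.036,.1]);q=s.x
    H=[Rn.from_euler('ZY',[q[2],q[4]]).apply(X)+[q[0],q[1],q[3]] for X in [[-.04,.05,0],[-.04,-.05,0]]]
    Rd=Rn.from_euler('z',-d[2])
    hd=[Rd.apply(h-[d[0],d[1],0])*1e3-[-40,y,0] for h,y in zip(H,[50,-50])]
    return q,np.sqrt(np.mean(s.fun**2)),np.round(hd,1)
E
python3 - <<'E'
from fit import *
a=lambda L,s,o:(np.array(L,float)+.5)/s-.5+o
ct,cw=load("topc"),load("w1")
ft=a([(105,58),(691,104),(655,577),(66,531)],6,[225,120]); pt=a([(167,126),(629,186),(583,558),(110,498),(209,436),(501,476)],6,[225,120])
fw=a([(540,390),(261,394),(240,160),(556,156)],1.42,0); pw=a([(517,376),(275,366),(268,166),(546,178),(488,217),(320,210)],1.42,0)
for n,fo,po in [("top",[(ct,ft)],[(ct,pt)]),("wrist",[(cw,fw)],[(cw,pw)]),("both",[(ct,ft),(cw,fw)],[(ct,pt),(cw,pw)])]:
    d,e=dockfit(fo); q,e2,hd=platefit(po,d); print(n,np.round(d,4),round(e,2),np.round(q,4),round(e2,2),hd.tolist(),"relyaw",round(q[2]-d[2],4))
E
```

```text
top [ 0.5911  0.0765 -0.0531] 0.34 [ 0.5776  0.0788 -0.1067  0.0361  0.0992] 0.19 [[-10.6, 3.6, 40.1], [-16.0, 3.7, 40.1]] relyaw -0.0536
wrist [ 0.5895  0.0791 -0.0553] 1.0 [ 0.5759  0.081  -0.1127  0.0368  0.0921] 0.46 [[-10.6, 3.3, 40.5], [-16.3, 3.4, 40.5]] relyaw -0.0574
both [ 0.5898  0.0787 -0.0549] 1.0 [ 0.5761  0.0806 -0.1118  0.0367  0.0926] 0.73 [[-10.6, 3.4, 40.4], [-16.3, 3.6, 40.4]] relyaw -0.0569
```

```bash
cat >> h.py <<'E'
D=np.array([.5903,.078,-.054]); ORI=[180,0,180+np.degrees(D[2])]
def W(x,y,z):  # dock-frame mm -> world m
    return (Rn.from_euler('z',D[2]).apply([x/1e3,y/1e3,0])+[D[0],D[1],z/1e3]).tolist()
def dk(): 
    return np.round(Rn.from_euler('z',-D[2]).apply(np.array(readout.read_position())-[D[0],D[1],0])*1e3,1)
E
python3 - <<'E'
from h import *
ctrl.move_ptp(W(-125,0,110),ORI)
ctrl.movel(W(-125,0,10),speed=.12)
print(readout.read_grip_width(),readout.read_contact_force())
print(ctrl.movel(W(-81,0,10),speed=.03,stop_force=25),dk(),readout.read_contact_force(),readout.read_t())
snap("wrist","w2",None,1.42);snap("side","s2",(240,160,370,260),6)
E
```

```text
0.08558706506408645 [ 0.72819539 -0.07648524  0.66673669]
False [-81.2   0.1  10. ] [-1.11982678 -0.70148869 -1.65391144] 5.8417
```

View pics/w2.png

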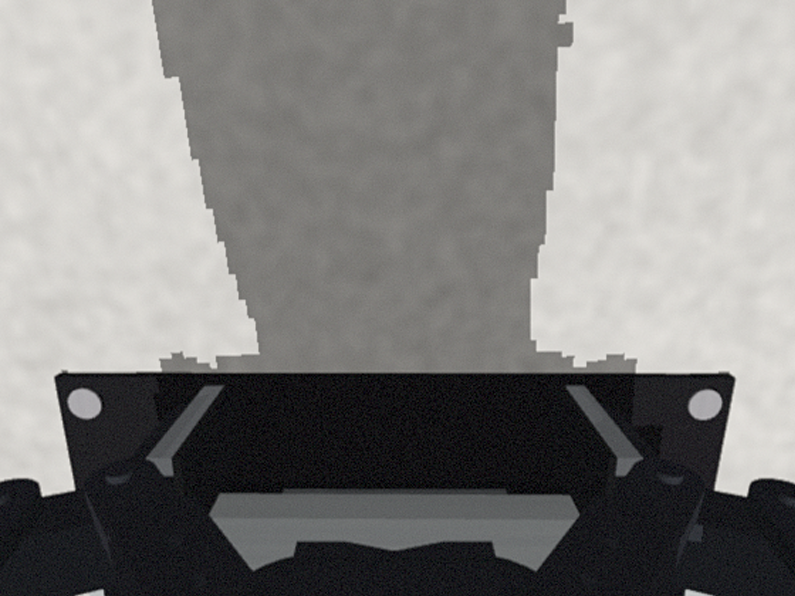

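The wrist view shows the near edge of the plate at row ~490, parallel to the flange edge at row 373. I'll back off and measure from above.

Run:
```python
from h import *
ctrl.movel(W(-100,0,10),speed=.1)
ctrl.movel(W(-120,0,110),speed=.25)
hand.grip(0.0)
ctrl.movel(W(-45,0,220),speed=.25)
snap("wrist","w3",(150,90,410,290),3);print(readout.read_t())
```

```text
8.3417
```

View pics/w3.png

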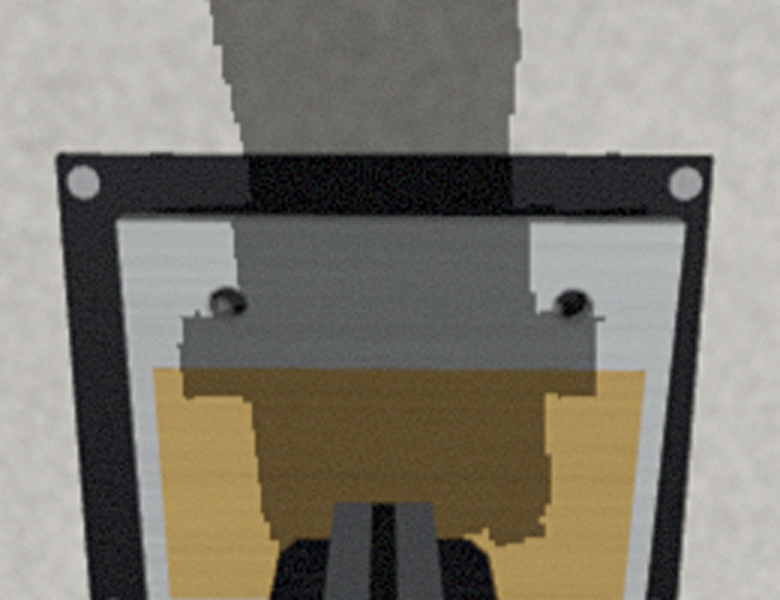

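Near flange corners are at crop (57,154) and (713,156). The plate's near corners are at (117,217) and (687,219), and its holes at (229,303) and (572,303). The plate is now square to the dock.

Run:
```python
from h import *
c=load("w3"); a=lambda p:(np.array(p,float)+.5)/3-.5+[150,90]
fr,fl=ray(c,a((57,154)),.004),ray(c,a((713,156)),.004)
yaw=np.arctan2(*(-(fr-fl)[:2]*[-1,1]))if 0 else np.arctan2((fl-fr)[1],(fl-fr)[0])-np.pi/2
Rd=Rn.from_euler('z',-yaw); m=(fl+fr)/2; print("dist",np.linalg.norm(fl-fr),"yaw",yaw,"dock",m+Rn.from_euler('z',yaw).apply([.085,0,0]))
for n,p,z in [("hr",(229,303),.0475),("hl",(572,303),.0475),("cr",(117,217),.0505),("cl",(687,219),.0505)]:
    print(n,np.round(Rd.apply(ray(c,a(p),z)-m)*1e3-[85,0,0],1))
```

```text
dist 0.20804927964786268 yaw -0.056992811119981335 dock [0.59018571 0.07872947 0.004     ]
hr [-46.5 -45.1  43.5]
hl [-46.8  54.   43.5]
cr [-71.7 -75.2  46.5]
cl [-71.6  84.5  46.5]
```

Run:
```python
from h import *
ctrl.movel(W(-6,113,130),speed=.25)
ctrl.movel(W(-6,113,20),speed=.15)
print(ctrl.movel(W(-6,96,20),speed=.03,stop_force=20),dk(),readout.read_contact_force())
ctrl.movel(W(-6,108,20),speed=.1)
ctrl.movel(W(-6,108,120),speed=.25)
ctrl.movel(W(-45,0,220),speed=.25)
snap("wrist","w4",(150,90,410,290),3);print(readout.read_t())
```

```text
False [-5.6 96.3 20.3] [0.43544794 1.70220482 1.19347907]
12.3167
```

View pics/w4.png

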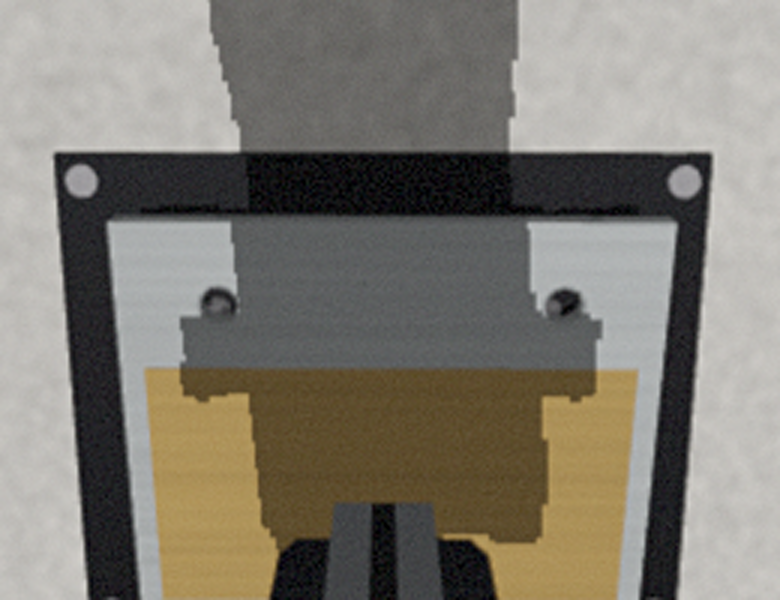

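Holes are now at (219,303) and (564,303) and the flange midline is at column 383.5, so about 2.3 mm of left offset remains. I'll push the rest, then do the final two-finger push.

Run:
```python
from h import *
ctrl.movel(W(-6,110,120),speed=.25)
ctrl.movel(W(-6,110,20),speed=.15)
print(ctrl.movel(W(-6,93.8,20),speed=.03,stop_force=20),dk(),readout.read_contact_force())
ctrl.movel(W(-6,108,20),speed=.1)
ctrl.movel(W(-6,108,120),speed=.25)
ctrl.movel(W(-115,0,120),speed=.25)
hand.grip(.085)
ctrl.movel(W(-105,0,10),speed=.15)
print(ctrl.movel(W(-80,0,10),speed=.04,stop_force=15),dk())
for x in np.arange(-79,-71.9,1):
    s=ctrl.movel(W(x,0,10),speed=.02,stop_force=12)
    print(s,dk(),np.round(readout.read_contact_force(),1))
    if s: break
ctrl.movel(W(-105,0,10),speed=.1)
ctrl.movel(W(-115,0,120),speed=.25)
ctrl.movel(W(-45,0,220),speed=.25)
snap("wrist","w5",(150,90,410,290),3);snap("side","s5",(240,160,370,260),6);print(readout.read_t())
```

```text
False [-5.6 94.1 20.4] [0.27653947 1.41201352 2.01206126]
False [-80.1  -0.    9.9]
False [-79.1   0.   10. ] [0.5 0.2 0.7]
False [-77.9   0.   10.1] [-0.1 -0.6 -0.3]
False [-76.9  -0.   10. ] [ 0.3 -0.3  0.3]
False [-76.8  -0.1   9.8] [-2.1  0.1  2.1]
False [-76.8  -0.1   9.7] [-5.7 -0.   5. ]
False [-76.6  -0.1   9.6] [-6.1 -0.3  6.2]
False [-76.   -0.1   9.5] [-7.3 -0.1  5.3]
False [-74.6  -0.1   9.4] [-6.  -1.1  3.8]
22.4583
```

View pics/w5.png

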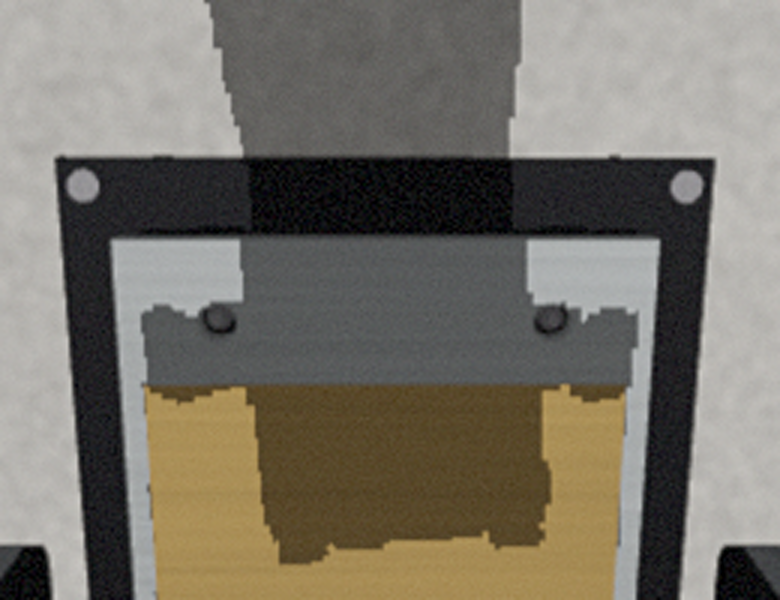

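The plate's near edge has shrunk from 571 to 549 px, which is about a 12 mm drop, and both pins show in their holes at (219,319) and (552,319). I'll check the side view and the bystanders.

Run:
```python
from h import *
ctrl.movel(W(-150,0,260),speed=.25)
snap("side","s6",(240,160,370,260),6)
c=snap("top","t6"); im=cv2.imread("pics/t6.png");im0=cv2.imread("pics/top0.png")
d=cv2.absdiff(im,im0).max(2)
for n,b in dict(scraper=(262,72,362,124),driver=(190,110,217,200),glue=(372,92,396,120),cleaner=(120,98,172,145),print=(375,175,410,212),spacer=(170,217,198,243)).items(): print(n,(d[b[1]:b[3],b[0]:b[2]]>60).sum())
w=load("w5");a=lambda p:(np.array(p,float)+.5)/3-.5+[150,90]
fr,fl=ray(w,a((57,158)),.004),ray(w,a((714,159)),.004)
yaw=np.arctan2((fl-fr)[1],(fl-fr)[0])-np.pi/2;m=(fl+fr)/2
for z in(.038,.05):
  A,B=ray(w,a((111,238)),z),ray(w,a((660,238)),z)
  print(z,np.linalg.norm(A-B),*[np.round(Rn.from_euler('z',-yaw).apply(p-m)*1e3-[85,0,0],1) for p in(A,B)])
print(readout.read_t())
```

```text
scraper 0
driver 0
glue 0
cleaner 0
print 0
spacer 0
0.038 0.16017242469666707 [-65.  -80.1  34. ] [-65.2  80.   34. ]
0.05 0.15421337604515936 [-66.9 -77.2  46. ] [-67.1  77.   46. ]
23.1583
```

View pics/s6.png

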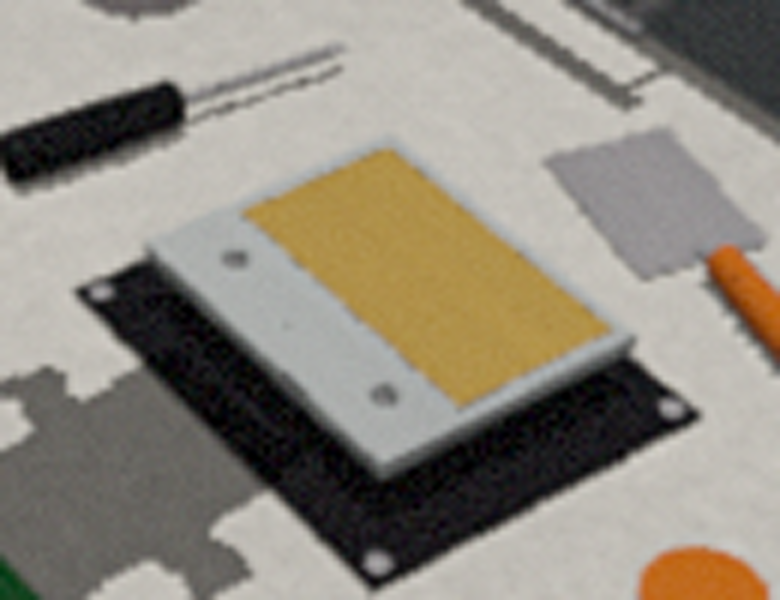

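The side view shows the plate flat, with pins in both holes at (235,258) and (384,394). At the seated height, the near corners measure (-65, ±80) mm on the dock with a 160.2 mm width, as they should. Handing in.

```bash
python3 -c "
from h import *
print(dk()); ctrl.sign_off()"
```

```text
[-1.492e+02 -1.000e-01  2.592e+02]
the job is handed in; nothing more can be done
```

The bed plate is seated on both pins and lying flat on the dock. I handed the job in at about 23 s of the 61 s allowed, with the arm clear.

**How:** I squared the plate with a two-finger push on its near edge. Two nudges from the left took out about 4.5 mm of sideways error. A final two-finger push forward dropped the holes over the pins.

**Last checks:**
- **Position:** at the seated height the plate's near corners measured (-65, ±80) mm on the dock. The measured width was 160.2 mm against the true 160 mm, which confirms the near edge dropped fully.
- **Pins:** both show in their holes in the wrist and side views.
- **Bystanders:** comparing top views from before and after showed no change at any of the six.
- **Forces:** contact forces read under 10 N during the pushes.

The top and wrist cameras disagreed by about 2.5 mm on where the dock is in the robot's frame. I worked from plate-to-dock offsets within one camera instead, and no check failed.

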